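# Sweep loose jar caps into the bench scoop

## Robot

A 7-joint arm with a two-finger parallel gripper is mounted at the origin on the work surface. World frame = base frame: x ahead of the robot, y to its left, z up, the work surface at z = 0. Lengths are in mm, angles in rad, forces in N, time in s.
With the tool pointing down it reaches from about 400 to 875 mm from the base axis. Payload 4.4 kg.
Tool frame: the origin (TCP) lies midway between the tips of the shut fingers; the grasp point (between the pads) lies 19 mm behind it; z points along the fingers, y is the line along which they close (so a half turn about z gives the same grasp; the last joint's range is limited). The gripper opens to 85 mm and grips with 20 to 120 N. Pads are 22 mm wide; open, the fingers measure 114 mm over their backs; the gripper's body (76 mm by 85 mm) begins 54 mm behind the grasp point. The pads swing forward as they close: fully open they stand 13 mm farther back than shut.
Start: joints at [-1.343, 0.628, 0.038, 1.517, -0.027, 0.996, -0.02], TCP at [188.21, 622.169, 231.313] pointing down, gripper open.
Joint ranges: [-3.06, 3.06], [-0.37, 2.12], [-1.25, 1.32], [0.18, 2.47], [-1.1, 4.24], [0.23, 1.98], [-2.94, 2.94]. Speed limits (rad/s): [2.57, 2.57, 3.14, 3.14, 3.14, 3.14, 3.14].

## Interface

Orientations are given as [roll, pitch, yaw] about the fixed x, y, z axes, in that order (R = Rz(yaw) Ry(pitch) Rx(roll)).
In Python, from cell import ctrl gives the robot as it stands.
- The arm moves only by the shell command python3 -m crank 'ROWS' [OPENING]. ROWS is JSON, a list that holds one entry, the list of rows, each a list of 4 numbers: the shift along the tool's x, y, z normalised to -1 to 1, where 1 is 2.5 cm, then the turn about the tool's z normalised to -1 to 1, where 1 is 0.08 rad. In form: [[[dx, dy, dz, turn], ...]]. A call has 1 to 12 rows; each row shifts and turns the commanded pose from where the row before left it, along the tool's axes as they then stand; what a row does not reach is not made up. A row lasts 1/12 s, in which the tool goes at most 41.7 mm and 7.16 degrees, less where a joint would pass 70% of its speed; a pose out of reach is approached as far as the arm can. A call with a number of a shift or a turn outside -1 to 1 is refused whole. A call with a gripper value outside its range is refused whole. OPENING is the closure, from -1 (fully open) to 1 (shut), set as the call begins (- or left out, the last holds). The fingers move at their own pace and stop on an object; the grip force is fixed at half the most. Time passes only in rows, so rows that do not move let the fingers close. It gives the time, the measured TCP pose, the force, the opening and the grip force at its end, in the units of the state.
- ctrl.read_state(): the state, without advancing time (a new reading comes with each control period).
- ctrl.get_image(name): name is "scene" or "top"; returns a dict with "img" (400x640x3 uint8, red, green, blue), "intrinsics" (3x3 intrinsics, pixels), "dist" ([k1, k2, p1, p2, k3] as OpenCV has them; the pictures are not rectified), "extrinsics" (4x4, takes a point from camera to world coordinates). Camera axes: x right, y up, looking along -z (the intrinsics and any distortion apply to the point x, -y, -z); pixel columns grow to the right and rows downward; lengths in mm; the calibration is good to about 2 mm. A picture is of the moment at which its call begins. There is no depth.
- ctrl.finish_job(): hands the job in; it is judged then, once.
Trained networks look in the newest picture that a camera, given by its name, has taken for a name from the list of things; names that differ only in an ending like _2 or _b are one class to them, and where a whole thing is asked for, a point or a joint stands for the part that bears it (a point fixed in the world has none). Each returns a list of dicts, best first, with "confidence" (0 to 1); they miss things now and then, are a little off and sometimes report something else, mostly with a low value. They report only what shows in the picture. A call takes as long as a camera call.
- ctrl.find_in(camera, target): "position" ([row, column] in pixels, amid what is visible of it).
- ctrl.trace(camera, target): "mask" (400x640 bool, what is visible of it) and "position" ([row, column] in pixels, amid what is visible of it).
- ctrl.place_of(camera, target): "position" ([row, column] in pixels: a listed point, or the origin of a listed thing).
The state is a dict: "clock": time; "qpos": joint angles; "qd": joint speeds; "tau": joint torques, N m; "eef_pos": TCP position; "tool_rot": TCP orientation; "force": force on the tool from outside, world axes, zero at the start; "torque": the same for the moment, N m; "width": finger opening in mm; "gripper_force": force on a finger pad.
Only numpy, scipy, OpenCV 4.12 (cv2) and the standard library are available. Lean on these libraries where they do the work, as an engineer would, in place of code of your own. Each camera call takes 0.05 s, during which the arm holds its last target. There are 200 camera calls.

## Task

Sweep the three loose jar caps lying on the bench into the open steel scoop with your fingertips, so that each cap lies completely inside it. Only slide the caps along the bench: do not pick any up. Leave the standing vials, the tube rack and the mouse where they are.

Things in the scene. Friction and masses are not known exactly. Their poses are not given: they have to be found in the camera images.
- cap1: loose black plastic jar cap lying flat on the white bench, a ribbed disc 36 mm across and 14 mm high, about 12 to 25 g, slides easily; origin at the centre of its underside, z up when flat
- cap2: loose black plastic jar cap lying flat on the white bench, a ribbed disc 36 mm across and 14 mm high, about 12 to 25 g, slides easily; origin at the centre of its underside, z up when flat
- cap3: loose black plastic jar cap lying flat on the white bench, a ribbed disc 36 mm across and 14 mm high, about 12 to 25 g, slides easily; origin at the centre of its underside, z up when flat
- vial1: closed glass sample vial standing upright on the bench among the caps, 28 mm across, 52 mm high with its own small black cap (18 mm across) on, about 60 g, easily knocked over; not part of the job; origin at the centre of its underside
- vial2: closed glass sample vial standing upright on the bench among the caps, 28 mm across, 52 mm high with its own small black cap (18 mm across) on, about 60 g, easily knocked over; not part of the job; origin at the centre of its underside
- scoop: clamped sheet-steel scoop on the bench, open at top and mouth, black handle (41 mm high, 110 mm long) behind. Inside 180 mm wide, 140 mm deep; 3 mm walls, sides 28 mm high, back 35 mm. Floor level with the bench: no step, fingertips may go as low in it. Origin at bench height, mid mouth edge; +x points from the mouth inward (inside: x 0 to 0.14, y -0.09 to 0.09), y across the mouth, z up
- rack: white loose tube rack, 90 x 60 x 35 mm block with small tube tops standing up to 47 mm high; not part of the job; origin at the centre of its underside
- mouse: black computer mouse, 105 x 60 x 32 mm, 35 mm high at its wheel, loose; not part of the job; origin at the centre of its underside

How it is judged:
By the outcome, as a careful person would: the job done as asked, in the order asked, and still so for the second after the job is handed in, with the robot touching nothing.
It also fails if it takes over 70 s, if anything falls off the work surface, if the arm or the gripper's body presses on something with over 40 N, if the wrist force passes 120 N, or if a joint passes its speed limit or range.

## Working session

There is one attempt and no reset: what is moved stays moved. The work goes in short steps, Python scripts to look and compute and a shell command to move; the robot and the scene stay as the last step left them, time stands still between calls to the robot, and variables do not carry over. Pictures are saved under pics/ and viewed, at most 10 in all, crops included, and the job is handed in when it is done.

```bash
mkdir -p pics; ls; cat > h.py <<'E'
import numpy as np, cv2
from cell import ctrl
def ray(im,rc,z=0.):
    E=np.array(im["extrinsics"]);K=np.array(im["intrinsics"],float)
    u=cv2.undistortPoints(np.array([[[rc[1],rc[0]]]],float),K,np.array(im["dist"],float))[0,0]
    d=E[:3,:3]@np.array([u[0],-u[1],-1]);o=E[:3,3]
    return (o+d*(z-o[2])/d[2])[:2].round(1)
E
python3 - <<'E'
from h import *
for c in ("top","scene"):
    im=ctrl.get_image(c);cv2.imwrite(f"pics/{c}0.png",im["img"][...,::-1])
    print(c,np.array(im["extrinsics"]).round(2).tolist())
    for t,z in (("cap1",0),("vial1",0),("scoop",0),("rack",0),("mouse",0)):
        for r in ctrl.place_of(c,t): print(c,t,round(r["confidence"],2),np.round(r["position"],1),ray(im,r["position"],z))
s=ctrl.read_state();print(s["eef_pos"],s["tool_rot"],s["width"],s["clock"])
E
```

```text
pics
top [[-0.06, 0.97, -0.21, 254.85], [-1.0, -0.06, 0.02, -15.77], [0.0, 0.22, 0.98, 1142.43], [0.0, 0.0, 0.0, 1.0]]
top cap1 0.71 [202.6 252.1] [503.7 142.7]
top cap1 0.61 [160.4 264.4] [611.9 108.2]
top cap1 0.61 [134.8 269.1] [680.   93.7]
top vial1 0.59 [231.4 253.5] [430.8 141.3]
top vial1 0.58 [177.8 273.1] [564.6  87.9]
top scoop 0.63 [177.6 360.6] [ 551.7 -133.6]
top rack 0.6 [197.6 182.6] [527. 315.]
top mouse 0.96 [250.8 482.6] [ 349.3 -415.8]
top mouse 0.23 [182.2 271.7] [553.3  91.8]
scene [[-0.11, -0.59, 0.8, 1196.54], [0.99, -0.05, 0.1, 67.63], [-0.02, 0.81, 0.59, 547.16], [0.0, 0.0, 0.0, 1.0]]
scene cap1 0.56 [221.3 389.2] [514.8 134.4]
scene cap1 0.51 [275.3 375.3] [684.6 102.8]
scene vial1 0.74 [230.7 367.6] [552.4  85.6]
scene vial1 0.52 [198.6 386.2] [425.4 129.6]
scene scoop 0.58 [225.9 272.6] [ 555.  -129.6]
scene rack 0.73 [230.5 472.1] [531.5 317.9]
scene mouse 0.87 [174.1 190.5] [ 354.1 -409.3]
[188.18564264 622.16826485 231.36055461] [ 3.14152582e+00 -6.92177957e-05  2.84778466e+00] 85.26696242490789 0.6
```

View pics/top0.png

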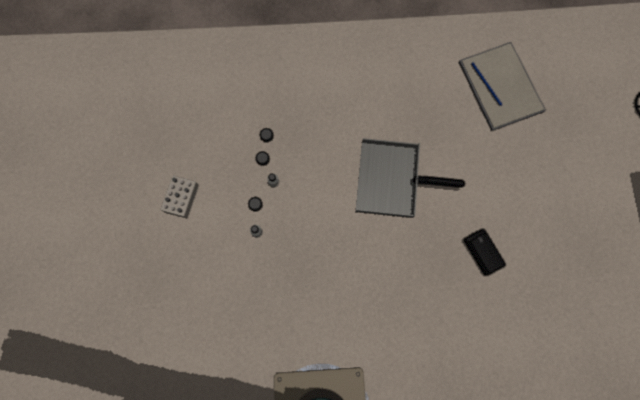

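View pics/scene0.png

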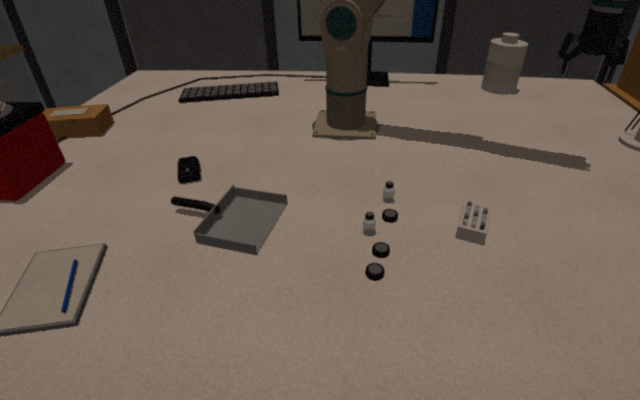

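The top view shows caps at (135,266), (158,262) and (204,255), vials at (180,272) and (231,256), and the scoop mouth along column ~359, rows 140–214. The scene view agrees. I'll take one refinement measurement with masks and an enlarged crop.

```bash
python3 - <<'E'
from h import *
for c in ("top","scene"):
    im=ctrl.get_image(c)
    for t,z in (("cap1",8),("vial1",28),("scoop",0)):
        for r in ctrl.trace(c,t):
            m=np.argwhere(r["mask"])
            if len(m)==0 or r["confidence"]<.3: continue
            print(c,t,round(r["confidence"],2),len(m),m.mean(0).round(1),m.min(0),m.max(0),ray(im,m.mean(0),z))
            if t=="scoop":
                q=cv2.boxPoints(cv2.minAreaRect(m[:,::-1].astype(np.float32)));print([ (p.round(1).tolist(),ray(im,p[::-1],28).tolist()) for p in q])
    if c=="top": 
        g=im["img"][120:240,230:430,::-1];cv2.imwrite("pics/crop.png",cv2.resize(g,None,fx=4,fy=4,interpolation=cv2.INTER_CUBIC))
E
```

```text
top cap1 0.75 177 [203.4 254.9] [196 248] [211 262] [499.5 134.8]
top cap1 0.58 171 [158.  262.6] [151 256] [165 270] [616.  111.6]
top scoop 0.62 4794 [178.4 392.5] [139 356] [217 465] [ 544.8 -214. ]
[([354.5, 212.0], [459.2, -109.1]), ([361.8999938964844, 137.60000610351562], [648.2, -142.2]), ([468.70001220703125, 148.3000030517578], [603.5, -406.1]), ([461.20001220703125, 222.60000610351562], [417.5, -364.3])]
scene cap1 0.6 274 [271.2 374.5] [263 365] [280 384] [681.6 100.8]
scene cap1 0.57 246 [249.1 380.7] [242 372] [257 390] [618.  113.2]
scene cap1 0.45 194 [215.3 389.8] [208 382] [222 397] [502.4 135.4]
scene vial1 0.81 256 [223.6 368.8] [212 363] [235 375] [561.5  87. ]
scene vial1 0.8 197 [192.3 388.2] [182 383] [202 394] [438.1 131.9]
```

View pics/crop.png

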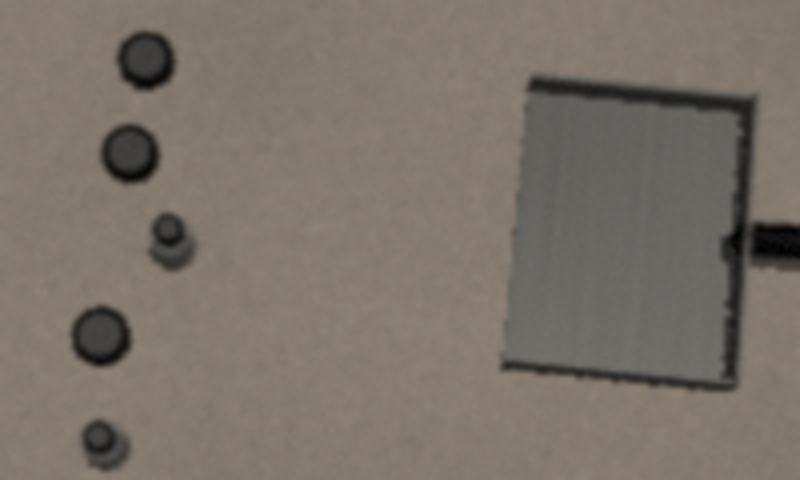

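Both cameras agree on these positions:

| Thing | Position (mm) |
|---|---|
| Cap A | (681, 100) |
| Cap B | (616, 112) |
| Cap C | (500, 135) |
| Vials | (561, 87) and (438, 132) |

The scoop's mouth floor corners are at crop (504,368) and (528,90), and it is turned about 6°. I'll turn the tool and half close the fingers so they form a cradle.

```bash
python3 -m crank '[[[0,0,0,1],[0,0,0,1],[0,0,0,1],[0,0,0,1],[0,0,0,1],[0,0,0,1],[0,0,0,1],[0,0,0,1],[0,0,0,1],[0,0,0,1],[0,0,0,1],[0,0,0,1]]]' 0.58
python3 -m crank '[[[0,0,0,1],[0,0,0,1],[0,0,0,1],[0,0,0,1],[0,0,0,1],[0,0,0,0.2],[0,0,0,0]]]'
python3 - <<'E'
from h import *
s=ctrl.read_state();print(s["tool_rot"],s["qpos"],s["width"])
im=ctrl.get_image("top")
for p in ((212,356),(142.5,362),(146.3,415),(215,412)): print(ray(im,p))
p=np.array(s["eef_pos"]);y=s["tool_rot"][2]
d=np.array([621,162])-p[:2]
print(d@[np.cos(y),np.sin(y)]/25,d@[np.sin(y),-np.cos(y)]/25)
E
```

```text
clock: 2.0
eef_pos: [188.1, 622.2, 231.4]
tool_rot: [-3.142, -0.0, 1.884]
force: [-0.1, -0.3, 0.3]
width: 18.0
gripper_force: 0.0
clock: 2.58
eef_pos: [188.0, 622.2, 231.2]
tool_rot: [3.141, 0.0, 1.473]
force: [0.1, 0.1, -0.1]
width: 18.0
gripper_force: 0.0
[3.14146231e+00 1.28042483e-04 1.47313583e+00] [-1.56039907  0.66131183  0.4178564   1.52465083 -0.29682736  1.01895799
 -1.16200633] 18.00130703015132
[ 464.  -115.1]
[ 644.8 -144.5]
[ 626.1 -279.6]
[ 448.  -253.7]
-16.632094389564635 19.03068937331734
```

```bash
python3 -m crank '[[[-0.83,0.95,0.2,0],[-0.83,0.95,0.2,0],[-0.83,0.95,0.2,0],[-0.83,0.95,0.2,0],[-0.83,0.95,0.2,0],[-0.83,0.95,0.2,0],[-0.83,0.95,0.2,0],[-0.83,0.95,0.2,0],[-0.83,0.95,0.2,0],[-0.83,0.95,0.2,0]]]'
python3 -m crank '[[[-0.83,0.95,0.2,0],[-0.83,0.95,0.2,0],[-0.83,0.95,0.2,0],[-0.83,0.95,0.2,0],[-0.83,0.95,0.2,0],[-0.83,0.95,0.2,0],[-0.83,0.95,0.2,0],[-0.83,0.95,0.2,0],[-0.83,0.95,0.2,0],[-0.83,0.95,0.2,0],[0,0,0,0],[0,0,0,0]]]'
```

```text
clock: 3.47
eef_pos: [405.0, 391.2, 181.3]
tool_rot: [3.141, -0.001, 1.474]
force: [-0.1, 1.0, 0.2]
width: 17.9
gripper_force: 0.0
clock: 4.47
eef_pos: [621.0, 159.4, 131.0]
tool_rot: [3.141, 0.001, 1.469]
force: [-0.6, 0.8, -0.4]
width: 18.0
gripper_force: 0.0
```

```bash
python3 -m crank '[[[0,0,0.8,0],[0,0,0.8,0],[0,0,0.8,0],[0,0,0.8,0],[0,0,0.8,0],[0,0,0.6,0],[0,0,0.4,0],[0,0,0.08,0],[0,0,0,0],[0,0,0,0]]]'
python3 - <<'E'
from h import *
im=ctrl.get_image("top");g=im["img"][110:230,230:330,::-1]
i2=ctrl.get_image("scene");k=i2["img"][170:300,320:440,::-1]
cv2.imwrite("pics/d.png",np.hstack([cv2.resize(g,(400,480)),cv2.resize(k,(400,480))]))
E
```

```text
clock: 5.3
eef_pos: [620.3, 162.9, 5.2]
tool_rot: [3.14, -0.001, 1.473]
force: [1.2, 0.1, -0.3]
width: 18.1
gripper_force: 0.0
```

View pics/d.png

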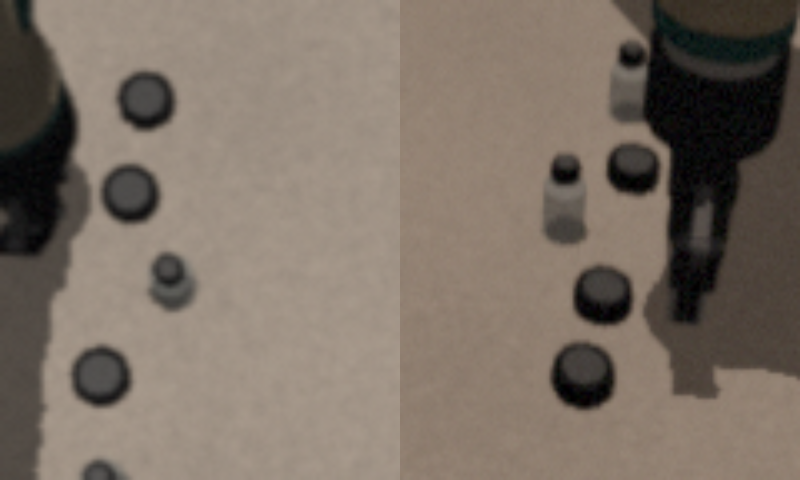

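The fingers are down behind cap B (left panel about (130,193)) with a gap, and the vials are clear. I'll push it in.

```bash
python3 -m crank '[[[-0.4,0,0,0],[-0.3,0,0,0],[-0.2,0,0,0],[-0.2,0,0,0],[-0.25,0,0,0],[-0.3,0,0,0],[-0.4,0,0,0],[-0.4,0,0,0],[-0.4,0,0,0],[-0.3,0,0,0],[-0.2,0,0,0],[-0.1,0,0,0]]]'
python3 - <<'E'
from h import *
for c in ("top","scene"):
    im=ctrl.get_image(c)
    for t,z in (("cap1",8),("vial1",28)):
        for r in ctrl.trace(c,t):
            m=np.argwhere(r["mask"])
            if len(m) and r["confidence"]>.25: print(c,t,round(r["confidence"],2),len(m),ray(im,m.mean(0),z))
E
```

```text
clock: 6.4
eef_pos: [611.3, 74.9, 4.3]
tool_rot: [-3.142, 0.001, 1.47]
force: [0.3, 0.1, -0.1]
width: 18.2
gripper_force: 0.1
top cap1 0.7 154 [605.   48.2]
top cap1 0.59 47 [497.4 122.9]
scene cap1 0.71 207 [608.4  47.6]
scene cap1 0.59 181 [500.5 135.3]
scene cap1 0.54 294 [679.8 101.3]
scene vial1 0.37 33 [580.6  96.1]
```

```bash
python3 -m crank '[[[-0.2,0,0,0],[-0.3,0,0,0],[-0.4,0,0,0],[-0.4,0,0,0],[-0.4,0,0,0],[-0.4,0,0,0],[-0.4,0,0,0],[-0.4,0,0,0],[-0.4,0,0,0],[-0.4,0,0,0],[-0.4,0,0,0],[-0.4,0,0,0]]]'
python3 -m crank '[[[-0.4,0,0,0],[-0.4,0,0,0],[-0.4,0,0,0],[-0.4,0,0,0],[-0.4,0,0,0],[-0.4,0,0,0],[-0.4,0,0,0],[-0.4,0,0,0],[-0.4,0,0,0],[-0.4,0,0,0],[-0.4,0,0,0],[-0.4,0,0,0]]]'
python3 -m crank '[[[-0.4,0,0,0],[-0.4,0,0,0],[-0.4,0,0,0],[-0.3,0,0,0],[-0.2,0,0,0],[-0.1,0,0,0],[0,0,0,0]]]'
python3 - <<'E'
from h import *
for c in ("top","scene"):
    im=ctrl.get_image(c)
    for r in ctrl.trace(c,"cap1"):
            m=np.argwhere(r["mask"])
            if len(m) and r["confidence"]>.25: print(c,round(r["confidence"],2),len(m),ray(im,m.mean(0),8))
E
```

```text
clock: 7.7
eef_pos: [600.1, -36.5, 4.3]
tool_rot: [3.142, -0.0, 1.472]
force: [0.4, -0.5, -0.6]
width: 17.8
gripper_force: 0.1
clock: 8.7
eef_pos: [588.2, -155.9, 4.3]
tool_rot: [-3.142, -0.0, 1.472]
force: [0.8, 0.5, 0.7]
width: 17.7
gripper_force: 0.1
clock: 9.28
eef_pos: [583.8, -200.4, 4.3]
tool_rot: [-3.142, 0.0, 1.471]
force: [0.1, 0.4, 0.2]
width: 17.9
gripper_force: 0.0
top 0.63 138 [499.1 134.4]
top 0.62 166 [677.   99.5]
scene 0.64 286 [680.7 101.2]
scene 0.55 177 [501.8 135.5]
```

```bash
python3 -m crank '[[[-0.2,0,0,0],[-0.15,0,0,0],[-0.05,0,0,0],[0.2,0,0,0],[0.2,0,-0.2,0],[0,0,-0.8,0],[0,0,-1,0],[0,0,-1,0],[0,0,-1,0]]]'
python3 -m crank '[[[0.9,0.2,0,0],[0.9,0.2,0,0],[0.9,0.2,0,0],[0.9,0.2,0,0],[0.9,0.2,0,0],[0.9,0.2,0,0],[0.9,0.2,0,0],[0.9,0.2,0,0],[0.9,0.2,0,0],[0.9,0.2,0,0],[0.9,0.2,0,0],[0.9,0.2,0,0]]]'
python3 -m crank '[[[0.9,0.2,0,0],[0.9,0.2,0,0],[0.9,0.2,0,0],[0.9,0.2,0,0],[0,0,0,1],[0,0,0,1],[0,0,0,1],[0,0,0,0],[0,0,0,0]]]'
python3 - <<'E'
from h import *
for c in ("top","scene"):
    im=ctrl.get_image(c)
    for r in ctrl.trace(c,"cap1"):
            m=np.argwhere(r["mask"])
            if len(m) and r["confidence"]>.25: print(c,round(r["confidence"],2),len(m),ray(im,m.mean(0),8))
E
```

```text
clock: 10.23
eef_pos: [583.8, -198.4, 105.5]
tool_rot: [-3.141, -0.001, 1.473]
force: [0.4, -0.4, 0.8]
width: 17.7
gripper_force: 0.0
clock: 11.23
eef_pos: [670.1, 65.5, 104.6]
tool_rot: [-3.141, -0.001, 1.473]
force: [-0.1, 0.3, -0.3]
width: 17.7
gripper_force: 0.0
clock: 11.98
eef_pos: [698.6, 151.6, 104.4]
tool_rot: [-3.141, -0.0, 1.235]
force: [0.8, 0.0, 0.9]
width: 17.9
gripper_force: 0.0
top 0.65 157 [677.   99.6]
top 0.51 192 [ 577.  -236.3]
scene 0.72 183 [ 578.5 -236.8]
scene 0.68 301 [681.1 101.5]
scene 0.65 147 [501. 134.]
scene 0.44 267 [536.7  87.7]
```

```bash
python3 -m crank '[[[0,0,0.8,0],[0,0,0.8,0],[0,0,0.8,0],[0,0,0.8,0],[0,0,0.5,0],[0,0,0.3,0],[0,0,0,0],[-0.4,0,0,0],[-0.3,0,0,0],[-0.2,0,0,0],[-0.2,0,0,0],[-0.2,0,0,0]]]'
python3 -m crank '[[[-0.3,0,0,0],[-0.4,0,0,0],[-0.4,0,0,0],[-0.4,0,0,0],[-0.4,0,0,0],[-0.4,0,0,0],[-0.4,0,0,0],[-0.4,0,0,0],[-0.4,0,0,0],[-0.3,0,0,0],[-0.2,0,0,0],[-0.1,0,0,0]]]'
python3 - <<'E'
from h import *
for c in ("top","scene"):
    im=ctrl.get_image(c)
    for r in ctrl.trace(c,"cap1"):
            m=np.argwhere(r["mask"])
            if len(m) and r["confidence"]>.25: print(c,round(r["confidence"],2),len(m),ray(im,m.mean(0),8))
E
```

```text
clock: 13.18
eef_pos: [688.6, 119.1, 5.3]
tool_rot: [3.14, -0.001, 1.231]
force: [0.2, 0.2, 0.3]
width: 17.7
gripper_force: 0.2
clock: 14.18
eef_pos: [653.9, 22.0, 4.3]
tool_rot: [-3.142, 0.0, 1.231]
force: [0.6, -0.4, 0.9]
width: 17.8
gripper_force: 0.2
top 0.73 145 [642.3  -3.7]
top 0.5 154 [ 577.2 -235.7]
scene 0.75 198 [ 580.  -236.8]
scene 0.45 186 [500.6 135.5]
scene 0.43 118 [653.1  -7.5]
```

```bash
python3 -m crank '[[[-0.2,0,0,0],[-0.3,0,0,0],[-0.4,0,0,0],[-0.4,0,0,0],[-0.4,0,0,0],[-0.4,0,0,0],[-0.4,0,0,0],[-0.4,0,0,0],[-0.4,0,0,0],[-0.4,0,0,0],[-0.4,0,0,0],[-0.4,0,0,0]]]'
python3 -m crank '[[[-0.4,0,0,0],[-0.4,0,0,0],[-0.4,0,0,0],[-0.4,0,0,0],[-0.4,0,0,0],[-0.4,0,0,0],[-0.3,0,0,0],[-0.2,0,0,0],[-0.1,0,0,0],[0,0,0,0]]]'
python3 -m crank '[[[0.2,0,0,0],[0.2,0,-0.2,0],[0,0,-0.8,0],[0,0,-1,0],[0,0,-1,0],[0,0,-1,0],[0,0,0,-1],[0,0,0,-1],[0,0,0,-1],[0,0,0,-1],[0,0,0,-0.25],[0,0,0,0]]]'
python3 - <<'E'
from h import *
for c in ("top","scene"):
    im=ctrl.get_image(c)
    for r in ctrl.trace(c,"cap1"):
            m=np.argwhere(r["mask"])
            if len(m) and r["confidence"]>.25: print(c,round(r["confidence"],2),len(m),ray(im,m.mean(0),8))
E
```

```text
clock: 15.38
eef_pos: [616.4, -83.7, 4.3]
tool_rot: [3.142, -0.0, 1.232]
force: [0.7, -0.1, 0.0]
width: 18.0
gripper_force: 0.1
clock: 16.22
eef_pos: [591.6, -154.3, 4.3]
tool_rot: [-3.142, 0.0, 1.231]
force: [0.8, 0.2, -0.5]
width: 18.1
gripper_force: 0.0
clock: 17.22
eef_pos: [595.6, -143.0, 104.6]
tool_rot: [3.141, -0.001, 1.572]
force: [-1.1, -0.1, 0.2]
width: 18.1
gripper_force: 0.0
top 0.61 176 [499.1 134.1]
scene 0.72 162 [ 580.7 -236.9]
scene 0.59 192 [500.2 135.3]
scene 0.49 209 [ 582.2 -178.4]
```

```bash
python3 -m crank '[[[0.95,-0.27,0,0],[0.95,-0.27,0,0],[0.95,-0.27,0,0],[0.95,-0.27,0,0],[0.95,-0.27,0,0],[0.95,-0.27,0,0],[0.95,-0.27,0,0],[0.95,-0.27,0,0],[0.95,-0.27,0,0],[0.95,-0.27,0,0],[0.95,-0.27,0,0],[0.95,-0.27,0,0]]]'
python3 -m crank '[[[0.95,-0.27,0,0],[0.95,-0.3,0,0],[0,0,0,0],[0,0,0,0]]]'
python3 -m crank '[[[0,0,0.8,0],[0,0,0.8,0],[0,0,0.8,0],[0,0,0.8,0],[0,0,0.5,0],[0,0,0.3,0],[0,0,0,0]]]'
```

```text
clock: 18.42
eef_pos: [513.5, 142.1, 104.3]
tool_rot: [3.142, 0.0, 1.571]
force: [-0.1, 0.8, -0.4]
width: 17.9
gripper_force: 0.0
clock: 18.75
eef_pos: [499.0, 190.3, 104.2]
tool_rot: [-3.141, -0.001, 1.575]
force: [-0.4, -0.2, -0.2]
width: 18.0
gripper_force: 0.0
clock: 19.33
eef_pos: [499.2, 186.6, 3.0]
tool_rot: [-3.139, 0.002, 1.57]
force: [0.2, 1.3, 0.3]
width: 18.5
gripper_force: 0.0
```

```bash
python3 -m crank '[[[-0.4,0,0,0],[-0.3,0,0,0],[-0.2,0,0,0],[-0.2,0,0,0],[-0.25,0,0,0],[-0.3,0,0,0],[-0.4,0,0,0],[-0.4,0,0,0],[-0.4,0,0,0],[-0.3,0,0,0],[-0.2,0,0,0],[-0.1,0,0,0]]]'
python3 - <<'E'
from h import *
for c in ("top","scene"):
    im=ctrl.get_image(c)
    for r in ctrl.trace(c,"cap1"):
            m=np.argwhere(r["mask"])
            if len(m) and r["confidence"]>.25: print(c,round(r["confidence"],2),len(m),ray(im,m.mean(0),8))
E
```

```text
clock: 20.33
eef_pos: [499.7, 100.7, 4.3]
tool_rot: [-3.141, 0.0, 1.57]
force: [-0.2, 0.4, -0.6]
width: 17.7
gripper_force: 0.1
top 0.71 164 [494.1  72. ]
top 0.64 164 [ 575.9 -236.1]
top 0.53 138 [ 579.6 -179.3]
scene 0.58 118 [495.4  69.7]
scene 0.52 191 [ 582.  -179.4]
scene 0.51 193 [ 580.  -236.5]
```

```bash
python3 -m crank '[[[-0.2,0,0,0],[-0.3,0,0,0],[-0.4,0,0,0],[-0.4,0,0,0],[-0.4,0,0,0],[-0.4,0,0,0],[-0.4,0,0,0],[-0.4,0,0,0],[-0.4,0,0,0],[-0.4,0,0,0],[-0.4,0,0,0],[-0.4,0,0,0]]]'
python3 -m crank '[[[-0.4,0,0,0],[-0.4,0,0,0],[-0.4,0,0,0],[-0.4,0,0,0],[-0.4,0,0,0],[-0.4,0,0,0],[-0.4,0,0,0],[-0.4,0,0,0],[-0.4,0,0,0],[-0.4,0,0,0],[-0.4,0,0,0],[-0.4,0,0,0]]]'
python3 -m crank '[[[-0.4,0,0,0],[-0.4,0,0,0],[-0.4,0,0,0],[-0.3,0,0,0],[-0.2,0,0,0],[-0.1,0,0,0],[0,0,0,0]]]'
python3 -m crank '[[[0.2,0,0,0],[0.2,0,-0.2,0],[0,0,-0.8,0],[0,0,-1,0],[0,0,-1,0],[0,0,-1,0],[0.9,0,-1,0],[0.9,0,-1,0],[0.9,0,0,0],[0.9,0,0,0],[0.9,0,0,0],[0.9,0,0,0]]]'
python3 -m crank '[[[0.9,0,0,0],[0.9,0,0,0],[0.9,0,0,0],[0.9,0,0,0],[0.9,0,0,0],[0.9,0,0,0],[0.9,0,0,0],[0.9,0,0,0],[0.9,0,0,0],[0.9,0,0,0],[0,0,0,0],[0,0,0,0]]]'
python3 - <<'E'
from h import *
for c in ("top","scene"):
    im=ctrl.get_image(c);cv2.imwrite(f"pics/{c}1.png",im["img"][...,::-1])
    for r in ctrl.trace(c,"cap1"):
            m=np.argwhere(r["mask"])
            if len(m) and r["confidence"]>.25: print(c,round(r["confidence"],2),len(m),ray(im,m.mean(0),8))
E
python3 -c "
import cv2,numpy as np
a=cv2.imread('pics/top1.png')[110:260,150:430];b=cv2.imread('pics/scene1.png')[160:300,180:500]
cv2.imwrite('pics/f.png',np.vstack([cv2.resize(a,(560,300)),cv2.resize(b,(560,245))]))"
```

```text
clock: 21.53
eef_pos: [499.8, -11.5, 4.3]
tool_rot: [3.142, -0.0, 1.572]
force: [-0.5, 0.0, 0.1]
width: 18.0
gripper_force: 0.0
clock: 22.53
eef_pos: [499.9, -131.4, 4.3]
tool_rot: [-3.142, -0.0, 1.572]
force: [1.0, -0.6, 0.3]
width: 17.7
gripper_force: 0.0
clock: 23.12
eef_pos: [499.9, -176.0, 4.3]
tool_rot: [-3.142, 0.0, 1.571]
force: [0.2, -0.4, -0.3]
width: 17.9
gripper_force: 0.0
clock: 24.12
eef_pos: [499.3, -27.8, 154.9]
tool_rot: [3.141, -0.001, 1.574]
force: [0.2, 0.2, -0.6]
width: 18.4
gripper_force: 0.0
clock: 25.12
eef_pos: [498.3, 197.2, 154.4]
tool_rot: [-3.141, -0.001, 1.577]
force: [0.4, -0.4, -0.1]
width: 17.6
gripper_force: 0.0
top 0.75 163 [ 496.6 -201.8]
top 0.75 182 [ 579.3 -178.8]
top 0.52 182 [ 576.6 -236.2]
scene 0.75 204 [ 581.7 -235.5]
scene 0.6 216 [ 583.4 -178.5]
scene 0.47 176 [ 499.8 -202.4]
```

View pics/f.png

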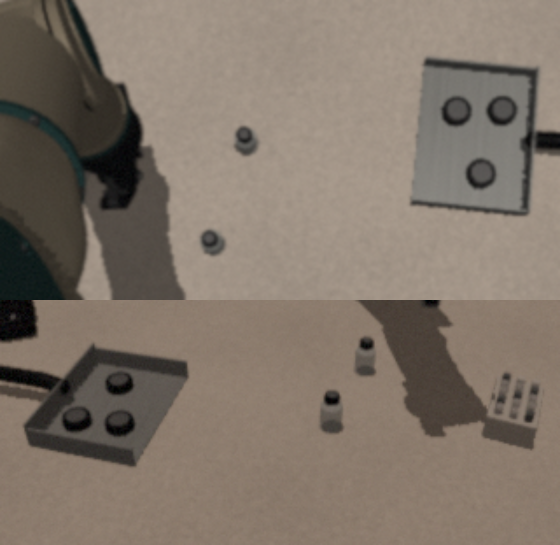

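All three caps lie flat inside the scoop (upper panel (456,110), (501,110), (481,173)). Both vials are upright, the rack is in place and the robot is clear of everything.

```bash
python3 -c "
from cell import ctrl
print(ctrl.finish_job())"
```

```text
the job is handed in; nothing more can be done
None
```

I slid all three caps along the bench into the scoop and handed the job in after about 25 s; the last pictures show each cap lying fully inside, both vials standing and the rack in place, and the arm never went near the mouse.

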